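# Set the pen-blank length gauge and hold it at the rider

## Task

Set the spring-loaded length gauge so that a pen blank can be marked off against it: turn the selector knob on its housing clockwise until it clicks in at the green dot, then squeeze the arm's grip so that its red lock button is pressed in, and draw the arm out until its red pointer stands in line with the white line of the orange rider on the scale. Keep the button squeezed and the arm held still at that mark when you finish, since it springs back if let go, and leave the wax tin, the orange cone and the pen blank beside the gauge where they are.

Things in the scene. Friction and masses are not known exactly. Their poses are not given: they have to be found in the camera images.
- gauge: length gauge, screwed down; blue plate 10 mm thick (x -115..255, y -50..50 mm), grey housing (x -100..70, y -34..34 mm, top at 58 mm), steel arm out of its front end. Origin on the bench plane; x = the way the arm draws out (roughly to the robot's right), z up, -y = the side of scale and lock button (robot's side). White scale strip at y -30 mm, ticks every 5 mm, top at 14 mm
- selector (a joint): turn of the selector knob, rad, growing clockwise seen from above: clicks in at 0 (red dot, arm blocked), 0.7 (yellow dot, arm stopped after 35 mm) and 1.4 (green dot, full travel; end stop at 1.46). Starts at red or yellow. Takes up to about 0.3 N m to pass a click; pulls itself into the nearest click when let go
- selector_grip (a point): centre of the knob's grip bar, on its upright axis (gauge x -50 mm, y 0), 80 mm above the bench. Bar 12 mm thick, 36 long, from 67 to 90 mm above the bench. This point's y axis points along the bar to its white-lined end; fingers close along its x. Seen in the gauge's frame that end points along y at yellow, 0.7 rad anticlockwise of it at red, 0.7 rad clockwise at green
- stop_arm: sliding steel arm, 18 x 14 mm, with a black upright grip block 40 mm long (x), 22 thick (y), 26 to 84 mm above the bench; red lock button on its -y side. Axes as the gauge's; origin coincides with the gauge's when home (block's middle 120 mm ahead of it) and moves along x by up to 125 mm. Locked at home till the button is pressed; a spring draws it home, 2.4 N at home, 6.5 N at 100 mm
- grip_point (a point): where to take the grip: in the middle of its length, 60 mm above the bench, midway between the two side faces with the button fully pressed (23 mm apart then). Axes like the gauge's; fingers close along its y, from above
- release_button (a joint): travel of the red lock button, m: 0 out, 0.005 fully in, lock free from 0.003. 26 mm long, 34 high (43 to 77 mm above the bench), stands 6 mm out of the grip's -y side, moves along +y; takes 5 N at first, 9 N fully in, springs out when let go. A pinch of 20 N or more across the grip, centred on grip_point, presses it fully
- pointer_tip (a point): tip of the arm's red pointer over the scale, 18 mm above the bench; moves with the arm, 35 mm behind the grip's middle
- rider: orange rider block on the scale's outer edge, 12 mm wide along the scale, 10 deep, 14 high, white line across its middle. Origin on that line at the inner edge, axes as the gauge's; the pointer is in line when pointer_tip has x = 0 in this frame. Its place varies; the arm must come out by 55 to 105 mm
- wax_tin: brown wax tin, 70 mm across, 24 mm high, loose bystander; origin at the centre of its underside
- nozzle_cone: orange cone, 34 mm across, 59 mm high, loose bystander; origin at the centre of its underside
- pen_blank: reddish wooden pen blank, 20 x 135 x 20 mm, loose bystander; origin at the centre of its underside

How it is judged:
By the outcome, as a careful person would: the job done as asked, in the order asked, and still so for the second after the job is handed in, while the arm keeps its last pose, push and grip.
It also fails if it takes over 48 s, if anything falls off the work surface, if the arm or the gripper's body presses on something with over 40 N, if the wrist force passes 120 N, or if a joint passes its speed limit or range.

## Robot

A 7-joint arm with a two-finger parallel gripper is mounted at the origin on a cart in front of the work surface, level with it; the furniture and walls round the work are solid. World frame = base frame: x ahead of the robot, y to its left, z up, the work surface at z = 0. Lengths are in m, angles in rad, forces in N, time in s.
With the tool pointing down it reaches from about 0.35 to 0.9 m from the base axis. Payload 8.1 kg.
Tool frame: the origin (TCP) lies midway between the tips of the shut fingers; the grasp point (between the pads) lies 19 mm behind it; z points along the fingers, y is the line along which they close (so a half turn about z gives the same grasp; the last joint's range is limited). The gripper opens to 92 mm and grips with 3 to 60 N. Pads are 19 mm wide; open, the fingers measure 130 mm over their backs; the gripper's body (75 mm by 190 mm) begins 47 mm behind the grasp point.
Start: joints at [-1.211, 0.434, 0.025, 1.573, -0.012, 1.134, -0.075], TCP at [0.279, 0.559, 0.227] pointing down, gripper open.
Joint ranges: [-2.62, 2.62], [-0.44, 2.09], [-1.27, 1.32], [0.08, 2.57], [-1.32, 4.46], [0.12, 2], [-2.74, 2.74]. Speed limits (rad/s): [2.22, 2.22, 3.01, 3.01, 3.14, 3.14, 3.14].

## Interface

Orientations are given as a rotation vector (axis times angle).
In Python, from cell import arm gives the robot as it stands.
- The arm moves only by the tool carry_out, never from a script. Its arguments are lists of equal length, an entry for each row: "claw": the finger opening in cm, from 0 to 9.18; "delta_pos": the shift along the tool's x, y, z in cm, a list of three; "angular": the turn, a rotation vector about the tool's x, y, z in rad, a list of three. In form: {"claw": [claw, ...], "delta_pos": [[dx, dy, dz], ...], "angular": [[ax, ay, az], ...]}. A call has 1 to 20 rows; each row shifts and turns the commanded pose from where the row before left it, along the tool's axes as they then stand; what a row does not reach is not made up. A row lasts 1/10 s, in which the tool goes at most 50 mm and 8.59 degrees, less where a joint would pass 70% of its speed; a pose out of reach is approached as far as the arm can. A call with a gripper value outside its range is refused whole. The fingers move at their own pace and stop on an object; "force" is the grip in N (left out, the last holds). Time passes only in rows, so rows that do not move let the fingers close. It gives the time, the measured TCP pose, the force, the opening and the grip force at its end, in the units of the state.
- arm.observe(): the state, without advancing time (a new reading comes with each control period).
- arm.get_image(name): name is "scene" or "top" or "wrist"; returns a dict with "frame" (420x560x3 uint8, red, green, blue), "mtx" (3x3 intrinsics, pixels), "T" (4x4, takes a point from camera to world coordinates). Camera axes: x right, y down, z forward; pixel columns grow to the right and rows downward; lengths in m; the calibration is good to about 2 mm. A picture is of the moment at which its call begins. There is no depth.
- arm.sign_off(): hands the job in; it is judged then, once.
Trained networks look in a picture, given as the dict that the camera call returned (one of the last four; its "shot" number tells which), for a name from the list of things; names that differ only in an ending like _2 or _b are one class to them, and where a whole thing is asked for, a point or a joint stands for the part that bears it (a point fixed in the world has none). Each returns a list of dicts, best first, with "conf" (0 to 1); they miss things now and then, are a little off and sometimes report something else, mostly with a low value. They report only what shows in the picture. A call takes as long as a camera call.
- arm.look_for(label, picture): "centre" ([column, row] as shares, 0 to 1, of the picture: columns of its width, rows of its height, amid what is visible of it).
- arm.trace(label, picture): "region" (420x560 bool, what is visible of it) and "centre" ([column, row] as shares, 0 to 1, of the picture: columns of its width, rows of its height, amid what is visible of it).
- arm.place_of(label, picture): "centre" ([column, row] as shares, 0 to 1, of the picture: columns of its width, rows of its height: a listed point, or the origin of a listed thing).
The state is a dict: "clock": time; "joints": joint angles; "dq": joint speeds; "joint_efforts": joint torques, N m; "position": TCP position; "ee_rot": TCP orientation; "force": force on the tool from outside, world axes, zero at the start; "ft_torque": the same for the moment, N m; "width": opening from 0.0 (shut) to 1.0 (fully open); "gripper_force": force on a finger pad.
Only numpy, scipy, OpenCV 4.12 (cv2) and the standard library are available. Lean on these libraries where they do the work, as an engineer would, in place of code of your own. Each camera call takes 0.05 s, during which the arm holds its last target. There are 200 camera calls.

## Working session

There is one attempt and no reset: what is moved stays moved. The work goes in short steps, Python scripts to look and compute and a tool call to move; the robot and the scene stay as the last step left them, time stands still between calls to the robot, and variables do not carry over. Pictures are saved under pics/ and viewed, at most 10 in all, crops included, and the job is handed in when it is done.

Besides the shell and the picture viewer there is one more tool, called after "Request:" as name(argument=value, ...), one argument or row to a line, values as JSON. carry_out: Moves the arm, as the interface text tells. Its arguments: {"type":"object","properties":{"claw":{"type":"array","items":{"type":"number"}},"delta_pos":{"type":"array","items":{"type":"array","items":{"type":"number"}}},"angular":{"type":"array","items":{"type":"array","items":{"type":"number"}}},"force":{"type":"number"}},"required":["claw","delta_pos","angular"]}

```bash
mkdir -p pics; ls
cat > h.py <<'E'
import numpy as np, cv2
from cell import arm
from scipy.spatial.transform import Rotation as R
def ray(p,c):
    h,w=p["frame"].shape[:2]; u=np.array([c[0]*w,c[1]*h,1])
    d=p["T"][:3,:3]@np.linalg.inv(p["mtx"])@u; return p["T"][:3,3],d
def at(p,c,z):
    o,d=ray(p,c); return o+d*(z-o[2])/d[2]
def save(p,n): cv2.imwrite(f"pics/{n}.png",cv2.cvtColor(p["frame"],cv2.COLOR_RGB2BGR))
def proj(p,X):
    q=np.linalg.inv(p["T"])@np.r_[X,1]; q=p["mtx"]@q[:3]; return q[:2]/q[2]
E
python3 - <<'E'
from h import *
s=arm.observe(); print(s)
zs=dict(gauge=0,selector_grip=.08,grip_point=.06,pointer_tip=.018,rider=.014,wax_tin=0,nozzle_cone=0,pen_blank=0,stop_arm=0)
for n in("scene","top"):
    p=arm.get_image(n); save(p,n+"0"); print(n,p["T"][:3,3].round(3),p["mtx"][0,0])
    for k,z in zs.items():
        for r in arm.place_of(k,p)[:2]: print(k,round(r["conf"],2),(np.array(r["centre"])*[560,420]).round(1),at(p,r["centre"],z).round(4))
E
```

```text
pics
{'clock': 0.0, 'joints': array([-1.2106237 ,  0.43523618,  0.02495007,  1.57409097, -0.01159383,
        1.1339844 , -0.07509791]), 'dq': array([ 7.36925518e-06,  1.53498630e-04,  1.47784282e-03,  1.44060781e-03,
       -8.71024616e-04,  3.81389853e-04, -7.67070528e-04]), 'joint_efforts': array([ 3.31222418e-04, -6.67856669e+01,  9.85029079e-01, -3.14448380e+01,
       -6.05625054e-02,  4.32571897e-02,  1.25582342e-04]), 'position': array([0.27883433, 0.55878846, 0.22593887]), 'ee_rot': array([-7.20468430e-01, -3.05763239e+00,  2.44724746e-03]), 'force': array([0.22053978, 0.73394661, 0.31559725]), 'ft_torque': array([-0.00046036,  0.03691113, -0.0129169 ]), 'gripper_force': 0.0, 'width': 0.9984157422300708}
scene [-0.217 -0.862  0.69 ] 443.1535878390863
gauge 0.8 [231.2 221.7] [0.5118 0.0531 0.    ]
gauge 0.52 [296.7 303.6] [ 0.3803 -0.3386  0.    ]
selector_grip 0.42 [220.  194.7] [0.5061 0.0932 0.08  ]
grip_point 0.68 [249.5 222.3] [ 0.4825 -0.0646  0.06  ]
pointer_tip 0.82 [233.6 234.3] [ 0.4524 -0.0292  0.018 ]
rider 0.59 [243.6 248.4] [ 0.4296 -0.0978  0.014 ]
wax_tin 0.72 [256.1 195.8] [0.6829 0.1263 0.    ]
wax_tin 0.46 [228.8 221.3] [0.5082 0.0602 0.    ]
nozzle_cone 0.53 [235.1 184.7] [0.6882 0.242  0.    ]
pen_blank 0.71 [298.6 303.2] [ 0.3845 -0.3407  0.    ]
stop_arm 0.75 [227.3 221.9] [0.5026 0.0607 0.    ]
stop_arm 0.36 [231.4 221.1] [0.5146 0.0557 0.    ]
top [ 0.477 -0.033  1.017] 403.6140164810652
gauge 0.75 [243.3 223. ] [0.5151 0.0596 0.    ]
selector_grip 0.49 [217.3 219.5] [0.5196 0.1129 0.08  ]
grip_point 0.68 [292.  235.9] [ 0.4835 -0.0614  0.06  ]
pointer_tip 0.89 [275.  242.4] [ 0.4674 -0.021   0.018 ]
rider 0.49 [297.8 251.8] [ 0.4447 -0.0775  0.014 ]
wax_tin 0.59 [217.5 155.2] [0.6872 0.1283 0.    ]
nozzle_cone 0.69 [176.1 159. ] [0.6762 0.2333 0.    ]
pen_blank 0.89 [397.1 281.3] [ 0.3734 -0.3267  0.    ]
pen_blank 0.33 [298.1 249.7] [ 0.4496 -0.0788  0.    ]
```

Run:
```python
import cv2
a=cv2.imread("pics/top0.png")[130:310,150:430]; cv2.imwrite("pics/top0c.png",cv2.resize(a,None,fx=2.85,fy=2.85,interpolation=cv2.INTER_CUBIC))
```

```text
(no output)
```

View pics/top0c.png

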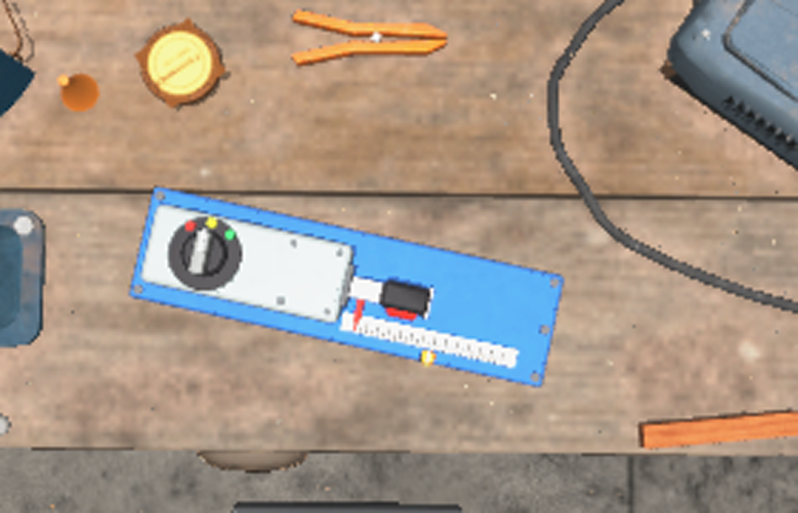

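View pics/scene0.png

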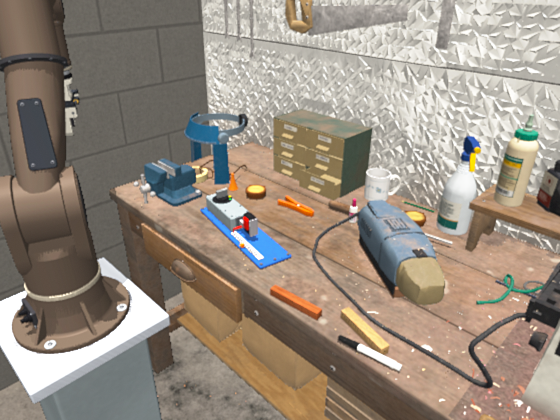

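```bash
cat >> h.py <<'E'
def plate(p):
    f=cv2.cvtColor(p["frame"],cv2.COLOR_RGB2HSV)
    m=cv2.inRange(f,(100,150,120),(115,255,255))
    n,l,st,_=cv2.connectedComponentsWithStats(m); k=1+st[1:,4].argmax()
    c=max(cv2.findContours((l==k).astype(np.uint8),cv2.RETR_EXTERNAL,cv2.CHAIN_APPROX_NONE)[0],key=cv2.contourArea)[:,0]
    q=np.array([at(p,(x+.5)/np.array([560,420]),.01)[:2] for x in c])
    (cx,cy),(w,h),a=cv2.minAreaRect((q*1000).astype(np.float32))
    a=np.deg2rad(a)+(0 if w>h else np.pi/2)
    while np.cos(a+np.pi/2)<0: a+=np.pi
    ex=np.array([np.cos(a),np.sin(a)])
    return np.array([cx,cy])/1000-.07*ex, a, (w,h)
def G(o,a,x,y):
    return o+np.array([[np.cos(a),-np.sin(a)],[np.sin(a),np.cos(a)]])@[x,y]
E
python3 - <<'E'
from h import *
s=arm.observe(); print(R.from_rotvec(s["ee_rot"]).as_matrix().round(3))
for n in("top","scene"):
    p=arm.get_image(n); o,a,wh=plate(p); a=np.arctan2(np.sin(a),np.cos(a)); print(n,o.round(4),a,wh,"knob",G(o,a,-.05,0),"grip",G(o,a,.12,0))
    r=arm.place_of("rider",p)[0]; X=at(p,r["centre"],.014)[:2]; print("rider local",np.array([[np.cos(a),np.sin(a)],[-np.sin(a),np.cos(a)]])@(X-o))
E
```

```text
[[-0.895  0.447  0.   ]
 [ 0.447  0.895  0.   ]
 [ 0.     0.    -1.   ]]
top [0.5116 0.056 ] -1.7784579106904792 (365.8656921386719, 97.33926391601562) knob [0.52188585 0.10494757] grip [ 0.48683656 -0.0614001 ]
rider local [ 0.14662756 -0.03737852]
scene [0.5032 0.0448] -1.7770340516136687 (366.5859069824219, 99.63265991210938) knob [0.51345184 0.09370556] grip [ 0.47863945 -0.07269185]
rider local [ 0.07573647 -0.02765964]
```

Request:
carry_out(
  claw=[6,6,6,6,6,6,6,6,6,6,6,6,6,6,6,6,6,6,6],
  delta_pos=[
    [0,0,-4],
    [-2.8,-2,0],
    [-2.8,-2,0],
    [-2.8,-2,0],
    [-2.8,-2,0],
    [-2.8,-2,0],
    [-2.8,-2,0],
    [-2.8,-2,0],
    [-2.8,-2,0],
    [-2.8,-2,0],
    [-2.8,-2,0],
    [-2.8,-2,0],
    [-2.8,-2,0],
    [-2.8,-2,0],
    [-2.8,-2,0],
    [-2.8,-2,0],
    [0,0,0],
    [0,0,0],
    [0,0,0],
  ],
  angular=[
    [0,0,0],
    [0,0,0],
    [0,0,0],
    [0,0,0],
    [0,0,0],
    [0,0,0],
    [0,0,0],
    [0,0,0],
    [0,0,0],
    [0,0,0],
    [0,0,0],
    [0,0,0],
    [0,0,0],
    [0,0,0],
    [0,0,0],
    [0,0,0],
    [0,0,-0.128],
    [0,0,-0.128],
    [0,0,0],
  ],
  force=60,
)

```text
clock: 3.1
position: [0.521, 0.103, 0.2668]
ee_rot: [0.322, 3.125, 0.0]
force: [-0.0, -0.7, 0.3]
width: 0.653
gripper_force: 0.0
```

Run:
```python
from h import *
s=arm.observe(); print(s["position"],s["joints"].round(2)); M=R.from_rotvec(s["ee_rot"]).as_matrix(); print(M.round(3))
p=arm.get_image("wrist"); save(p,"w1"); print(p["T"].round(3),p["mtx"][0,0])
o,a,wh=plate(p); print(o,a,wh)
for k,z in dict(gauge=0,selector_grip=.08,grip_point=.06,pointer_tip=.018,rider=.014).items():
    for r in arm.place_of(k,p)[:2]: print(k,round(r["conf"],2),(np.array(r["centre"])*[560,420]).round(1),at(p,r["centre"],z).round(4))
```

```text
[0.52097843 0.10296585 0.2667677 ] [-0.48  0.25  0.23  1.76 -0.06  1.15  1.13]
[[-0.979  0.204  0.   ]
 [ 0.204  0.979  0.   ]
 [-0.     0.    -1.   ]]
[[ 0.205  0.936  0.287  0.443]
 [ 0.979 -0.196 -0.059  0.119]
 [ 0.001  0.293 -0.956  0.425]
 [ 0.     0.     0.     1.   ]] 353.56126903617036
[0.5084347 0.0545335] 4.505695189229241 (358.6943664550781, 96.94975280761719)
gauge 0.96 [243.8 164.3] [0.508  0.0558 0.    ]
gauge 0.7 [335.9 283.9] [0.6915 0.1386 0.    ]
selector_grip 0.66 [287.9 179.3] [0.5194 0.107  0.08  ]
grip_point 0.85 [126.1 177.2] [ 0.4867 -0.0598  0.06  ]
pointer_tip 0.93 [166.5 137.6] [ 0.4575 -0.0202  0.018 ]
rider 0.66 [112.1 134.9] [ 0.442  -0.0815  0.014 ]
```

View pics/w1.png

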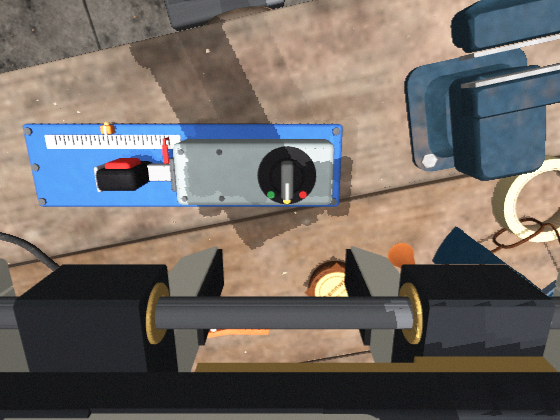

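Request:
carry_out(
  claw=[5,5,5,5,5,5],
  delta_pos=[
    [0,0.25,3],
    [0,0,4],
    [0,0,4],
    [0,0,3],
    [0,0,0],
    [0,0,0],
  ],
  angular=[
    [0,0,0],
    [0,0,0],
    [0,0,0],
    [0,0,0],
    [0,0,0],
    [0,0,0],
  ],
)

```text
clock: 4.0
position: [0.5216, 0.1058, 0.1272]
ee_rot: [-0.325, -3.124, 0.001]
force: [0.4, -0.2, 0.5]
width: 0.543
gripper_force: 0.0
```

Run:
```python
from h import *
s=arm.observe(); print(s["position"])
p=arm.get_image("wrist"); save(p,"w2")
print("tcp px",proj(p,s["position"]), "pt at z.09",proj(p,np.r_[s["position"][:2],.09]))
for r in arm.place_of("selector_grip",p)[:2]: print(round(r["conf"],2),(np.array(r["centre"])*[560,420]).round(1),at(p,r["centre"],.08).round(4))
```

```text
[0.52156015 0.10579656 0.12723504]
tcp px [285.12235531 267.27666896] pt at z.09 [284.86085703 238.6223761 ]
0.92 [286.4 228.1] [0.5189 0.1074 0.08  ]
```

View pics/w2.png

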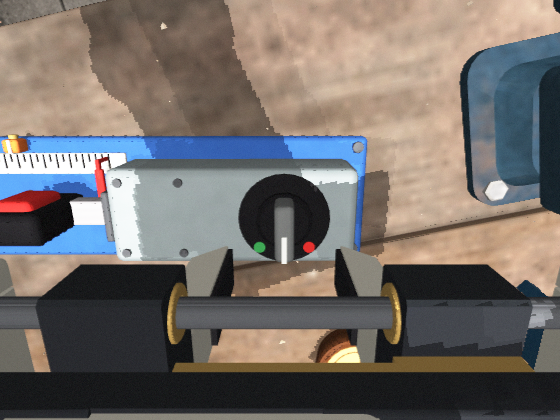

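Request:
carry_out(
  claw=[5,5,5,5,4,3,2,1.5,1.0,0.8,0.8],
  delta_pos=[
    [0.2,0,1.5],
    [0,0,1.5],
    [0,0,1.5],
    [0,0,1.1],
    [0,0,0],
    [0,0,0],
    [0,0,0],
    [0,0,0],
    [0,0,0],
    [0,0,0],
    [0,0,0],
  ],
  angular=[
    [0,0,0],
    [0,0,0],
    [0,0,0],
    [0,0,0],
    [0,0,0],
    [0,0,0],
    [0,0,0],
    [0,0,0],
    [0,0,0],
    [0,0,0],
    [0,0,0],
  ],
  force=50,
)

```text
clock: 5.2
position: [0.5197, 0.1063, 0.0711]
ee_rot: [0.324, 3.124, 0.001]
force: [-0.6, 0.1, 4.6]
width: 0.128
gripper_force: 50.0
```

Request:
carry_out(
  claw=[0.8,0.8,0.8,0.8,0.8,0.8,0.8,0.8,0.8,0.8],
  delta_pos=[
    [0,0,0],
    [0,0,0],
    [0,0,0],
    [0,0,0],
    [0,0,0],
    [0,0,0],
    [0,0,0],
    [0,0,0],
    [0,0,0],
    [0,0,0],
  ],
  angular=[
    [0,0,0.09],
    [0,0,0.09],
    [0,0,0.09],
    [0,0,0.09],
    [0,0,0.09],
    [0,0,0.09],
    [0,0,0.09],
    [0,0,0.09],
    [0,0,0],
    [0,0,0],
  ],
)

```text
clock: 6.2
position: [0.5199, 0.1066, 0.0711]
ee_rot: [1.402, 2.811, 0.001]
force: [0.0, 1.1, 5.5]
width: 0.124
gripper_force: 50.0
```

Run:
```python
from h import *
s=arm.observe(); M=R.from_rotvec(s["ee_rot"]).as_matrix(); print(s["position"],s["force"],s["ft_torque"],np.arctan2(M[1,1],M[0,1]),s["joints"].round(2))
```

```text
[0.51994398 0.10655026 0.07108151] [0.03135144 1.09206135 5.46415247] [0.26100251 0.02780545 0.03248761] 0.6456852026099522 [-0.58  0.49  0.38  2.   -0.27  0.7   0.61]
```

Request:
carry_out(
  claw=[2,3.5,5,5,5,5,5,5,5,5,5,5,5,5,5,5,5],
  delta_pos=[
    [0,0,0],
    [0,0,0],
    [0,0,0],
    [0,0,-3],
    [0,0,-4],
    [0,0,-4],
    [0,0,0],
    [0,0,0],
    [0,0,0],
    [0,0,0],
    [0,0,0],
    [-3.4,0,0],
    [-3.4,0,0],
    [-3.4,0,0],
    [-3.4,0,0],
    [-3.4,0.15,0],
    [0,0,0],
  ],
  angular=[
    [0,0,0],
    [0,0,0],
    [0,0,0],
    [0,0,0],
    [0,0,0.122],
    [0,0,0.122],
    [0,0,0.122],
    [0,0,0.122],
    [0,0,0.122],
    [0,0,0.122],
    [0,0,0.122],
    [0,0,0],
    [0,0,0],
    [0,0,0],
    [0,0,0],
    [0,0,0],
    [0,0,0],
  ],
)

```text
clock: 7.9
position: [0.4841, -0.0654, 0.181]
ee_rot: [2.448, 1.968, -0.001]
force: [-0.7, -0.1, -0.3]
width: 0.545
gripper_force: 0.0
```

Run:
```python
from h import *
s=arm.observe(); M=R.from_rotvec(s["ee_rot"]).as_matrix(); print(s["position"],np.arctan2(M[1,1],M[0,1]),s["joints"].round(2))
p=arm.get_image("wrist"); save(p,"w3")
print("tcp px",proj(p,s["position"]))
a=-1.7775
for k,z in dict(selector_grip=.08,grip_point=.06,pointer_tip=.018,rider=.014).items():
    for r in arm.place_of(k,p)[:2]: print(k,round(r["conf"],2),(np.array(r["centre"])*[560,420]).round(1),at(p,r["centre"],z).round(4))
```

```text
[ 0.48414124 -0.06537726  0.1810238 ] -0.2166220918488996 [-0.55  0.3   0.73  2.   -0.25  0.93  0.09]
tcp px [284.86407047 265.24903219]
grip_point 0.97 [283.  198.1] [ 0.4833 -0.0648  0.06  ]
pointer_tip 0.73 [247.2 145.6] [ 0.4598 -0.0214  0.018 ]
rider 0.61 [245.6 215.8] [ 0.4412 -0.087   0.014 ]
```

View pics/w3.png

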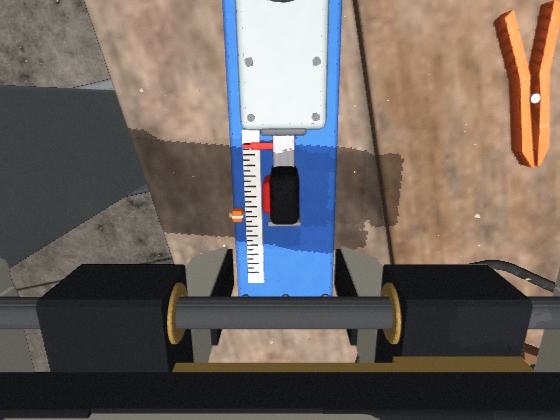

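Run:
```python
from h import *
p=arm.get_image("top")
a=p["frame"][190:290,170:330]; cv2.imwrite("pics/t2.png",cv2.cvtColor(cv2.resize(a,None,fx=5,fy=5,interpolation=cv2.INTER_CUBIC),cv2.COLOR_RGB2BGR))
```

```text
(no output)
```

View pics/t2.png

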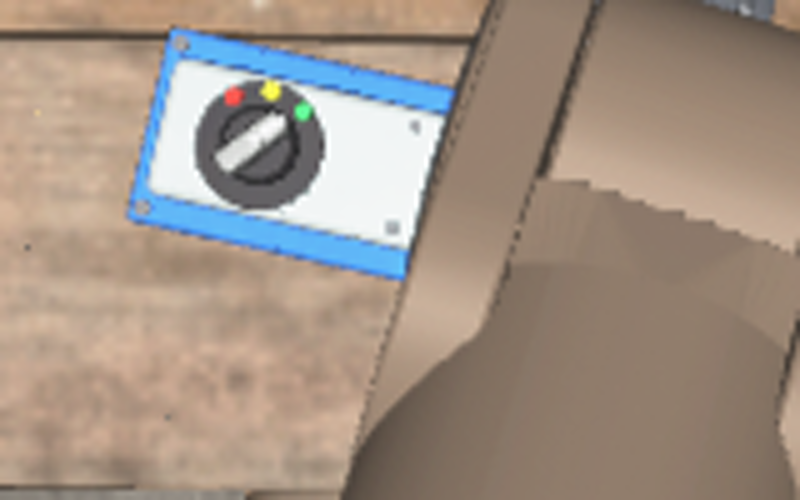

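The knob's bar now points at the green dot, near (303,110) in the crop. Next I descend onto the grip.

Request:
carry_out(
  claw=[5.5,5.5,5.5,5.5,5.5,5.5,5.5,5,4,3,2.5,2,2,2],
  delta_pos=[
    [0.45,0,3],
    [0,0,3],
    [0,0,3],
    [0,0,2.5],
    [0,0,1.5],
    [0,0,1],
    [0,0,0],
    [0,0,0],
    [0,0,0],
    [0,0,0],
    [0,0,0],
    [0,0,0],
    [0,0,0],
    [0,0,0],
  ],
  angular=[
    [0,0,-0.01],
    [0,0,0],
    [0,0,0],
    [0,0,0],
    [0,0,0],
    [0,0,0],
    [0,0,0],
    [0,0,0],
    [0,0,0],
    [0,0,0],
    [0,0,0],
    [0,0,0],
    [0,0,0],
    [0,0,0],
  ],
  force=40,
)

```text
clock: 9.6
position: [0.4864, -0.056, 0.0409]
ee_rot: [-2.432, -1.988, -0.0]
force: [-1.4, 0.1, 4.2]
width: 0.24
gripper_force: 40.0
```

Run:
```python
from h import *
s=arm.observe(); M=R.from_rotvec(s["ee_rot"]).as_matrix(); print(s["position"],s["force"],s["width"]*91.8,np.arctan2(M[1,1],M[0,1]))
p=arm.get_image("wrist"); save(p,"w4")
for k,z in dict(grip_point=.06,pointer_tip=.018,rider=.014).items():
    for r in arm.place_of(k,p)[:2]: print(k,round(r["conf"],2),(np.array(r["centre"])*[560,420]).round(1),at(p,r["centre"],z).round(4))
```

```text
[ 0.48635467 -0.05597435  0.04088778] [-1.41344242  0.12967988  4.20096048] 21.994898370069713 -0.20030048913289192
grip_point 0.84 [282.  294.8] [ 0.4841 -0.0606  0.06  ]
pointer_tip 0.92 [219.4 194.2] [ 0.4585 -0.0196  0.018 ]
```

View pics/w4.png

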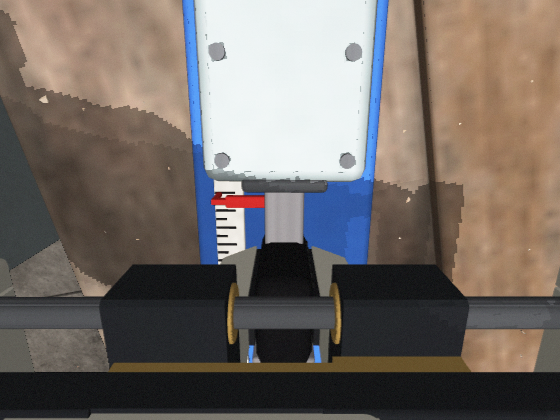

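Request:
carry_out(
  claw=[3,4,4,4,3.5,2.5,2,2,2,2,2],
  delta_pos=[
    [0,0,0],
    [0,0,0],
    [0,0,0],
    [-0.4,0,0],
    [0,0,0],
    [0,0,0],
    [0,0,0],
    [0,0,0],
    [0,0,0],
    [0,0,0],
    [0,0,0],
  ],
  angular=[
    [0,0,0],
    [0,0,0],
    [0,0,0],
    [0,0,0.006],
    [0,0,0],
    [0,0,0],
    [0,0,0],
    [0,0,0],
    [0,0,0],
    [0,0,0],
    [0,0,0],
  ],
)

```text
clock: 10.9
position: [0.4855, -0.0603, 0.0406]
ee_rot: [2.438, 1.981, -0.001]
force: [-1.5, -3.3, -3.8]
width: 0.237
gripper_force: 40.0
```

Run:
```python
from h import *
s=arm.observe(); M=R.from_rotvec(s["ee_rot"]).as_matrix(); print(s["position"],s["force"],s["width"]*91.8,np.arctan2(M[1,1],M[0,1]))
```

```text
[ 0.48545182 -0.06033946  0.04060824] [-1.48570894 -3.33056061 -3.78982687] 21.72086444544437 -0.20620140093341677
```

Centred, with the button pressed (gap about 22 mm). I'll draw the arm out about 55 mm, then measure.

Request:
carry_out(
  claw=[2,2,2,2,2,2,2,2,2],
  delta_pos=[
    [-0.5,0,0],
    [-1,0,0],
    [-1,0,0],
    [-1,0,0],
    [-1,0,0],
    [-0.7,0,0],
    [-0.3,0,0],
    [0,0,0],
    [0,0,0],
  ],
  angular=[
    [0,0,0],
    [0,0,0],
    [0,0,0],
    [0,0,0],
    [0,0,0],
    [0,0,0],
    [0,0,0],
    [0,0,0],
    [0,0,0],
  ],
)

```text
clock: 11.8
position: [0.4743, -0.1134, 0.0406]
ee_rot: [-2.437, -1.981, -0.0]
force: [0.5, 3.4, -5.9]
width: 0.234
gripper_force: 40.0
```

Run:
```python
from h import *
s=arm.observe(); print(s["position"],s["force"],s["width"]*91.8)
ex=np.array([-.2055,-.979])
p=arm.get_image("wrist"); save(p,"w5")
cv2.imwrite("pics/w5c.png",cv2.cvtColor(cv2.resize(p["frame"][160:270,160:310],None,fx=5,fy=5,interpolation=cv2.INTER_CUBIC),cv2.COLOR_RGB2BGR))
X={}
for k,z in dict(grip_point=.06,pointer_tip=.018,rider=.014).items():
    for r in arm.place_of(k,p)[:2]:
        X.setdefault(k,at(p,r["centre"],z)); print(k,round(r["conf"],2),(np.array(r["centre"])*[560,420]).round(1),at(p,r["centre"],z).round(4))
if "rider" in X: print((X["rider"]-X["pointer_tip"])[:2]@ex)
```

```text
[ 0.47432703 -0.11343014  0.04061384] [ 0.51491118  3.41308985 -5.91270685] 21.4434101943361
grip_point 0.95 [281.8 284.4] [ 0.473  -0.1128  0.06  ]
pointer_tip 0.61 [219.  187.2] [ 0.4475 -0.0731  0.018 ]
rider 0.78 [212.1 205.3] [ 0.4402 -0.0829  0.014 ]
0.011141433363270732
```

View pics/w5c.png

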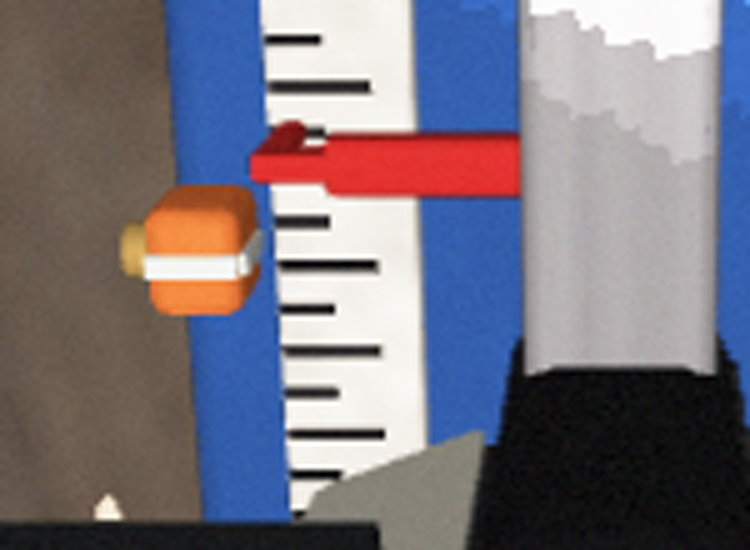

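Request:
carry_out(
  claw=[2,2,2,2],
  delta_pos=[
    [-0.6,0,0],
    [-0.6,0,0],
    [0,0,0],
    [0,0,0],
  ],
  angular=[
    [0,0,0],
    [0,0,0],
    [0,0,0],
    [0,0,0],
  ],
)

```text
clock: 12.4
position: [0.4719, -0.1252, 0.0407]
ee_rot: [-2.438, -1.981, -0.0]
force: [1.5, 5.3, -8.5]
width: 0.238
gripper_force: 40.0
```

Run:
```python
from h import *
s=arm.observe(); print(s["position"],s["force"],s["width"]*91.8)
ex=np.array([-.2055,-.979])
for n in("wrist","wrist","top","scene"):
    p=arm.get_image(n); X={}
    for k,z in dict(pointer_tip=.018,rider=.014,grip_point=.06).items():
        r=arm.place_of(k,p)
        if r: X[k]=at(p,r[0]["centre"],z); print(n,k,round(r[0]["conf"],2),(np.array(r[0]["centre"])*[560,420]).round(1),X[k].round(4))
    if n=="wrist":
        # image shift per +1mm in z and +1mm along ex at the pointer
        q=X["pointer_tip"]; print("dz 4mm",proj(p,q+[0,0,.004])-proj(p,q),"dx 1mm",proj(p,q+.001*np.r_[ex,0])-proj(p,q),"dy 1mm",proj(p,q+.001*np.array([.979,-.2055,0]))-proj(p,q))
        a=cv2.resize(p["frame"][175:235,185:265],None,fx=10,fy=10,interpolation=cv2.INTER_CUBIC); cv2.imwrite("pics/w6c.png",cv2.cvtColor(a,cv2.COLOR_RGB2BGR))
    if len(X)>1 and "rider" in X and "pointer_tip" in X: print(n,"gap",(X["rider"]-X["pointer_tip"])[:2]@ex)
```

```text
[ 0.47188229 -0.12524864  0.04065065] [ 1.52759514  5.29552171 -8.50864565] 21.860745494421916
wrist pointer_tip 0.65 [219.3 185.7] [ 0.4454 -0.0842  0.018 ]
wrist rider 0.93 [214.4 183.8] [ 0.4421 -0.0834  0.014 ]
wrist grip_point 0.91 [281.8 286.9] [ 0.4703 -0.1258  0.06  ]
dz 4mm [-1.35200521  1.8318522 ] dx 1mm [0.10114038 1.85295265] dy 1mm [ 1.90621597e+00 -2.84488870e-04]
wrist gap -7.31128575716314e-05
wrist pointer_tip 0.88 [218.8 185.8] [ 0.4451 -0.0841  0.018 ]
wrist rider 0.62 [212.  186.8] [ 0.4405 -0.0846  0.014 ]
wrist grip_point 0.87 [283.6 288.3] [ 0.4709 -0.1265  0.06  ]
dz 4mm [-1.36226249  1.83410168] dx 1mm [0.10141113 1.85248587] dy 1mm [1.90596472e+00 1.93506865e-04]
wrist gap 0.0015254004283122564
top pointer_tip 0.64 [300.2 249.7] [ 0.4501 -0.0833  0.018 ]
top rider 0.61 [264.3 234.2] [0.4874 0.0058 0.014 ]
top gap -0.094874788256057
scene pointer_tip 0.76 [244.9 243.3] [ 0.4447 -0.0862  0.018 ]
scene rider 0.56 [246. 246.] [ 0.442  -0.0937  0.014 ]
scene grip_point 0.83 [261.7 234.7] [ 0.4625 -0.1351  0.06  ]
scene gap 0.007869894198597457
```

View pics/w6c.png

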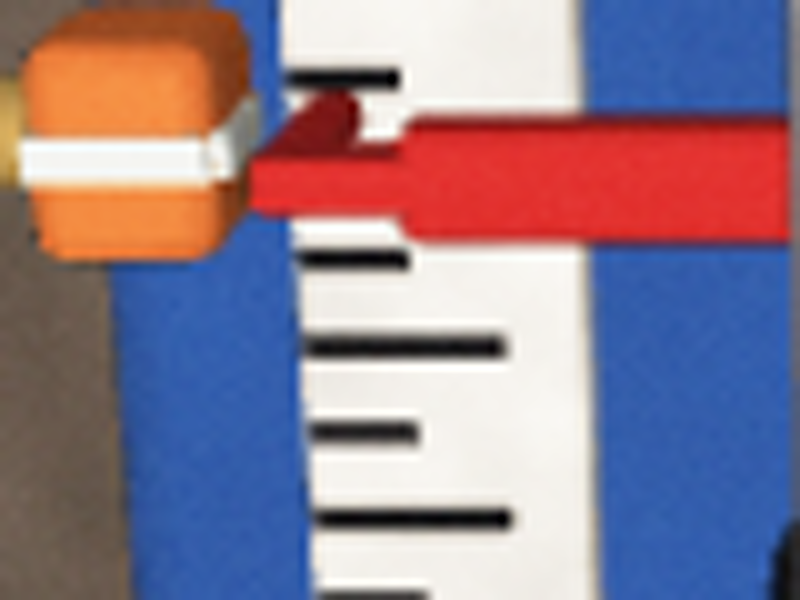

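```bash
cat >> h.py <<'E'
def rect(p,z,xs,ys,o=np.array([.5095,.0557]),a=-1.7775):
    P=np.array([[proj(p,np.r_[G(o,a,x/1000,y/1000),z]) for x in xs] for y in ys]).astype(np.float32)
    return cv2.remap(p["frame"],P[...,0]-.5,P[...,1]-.5,cv2.INTER_CUBIC)
E
python3 - <<'E'
from h import *
p=arm.get_image("top"); xs=np.arange(125,182,1.); ys=np.arange(-66,6,3.)
f=rect(p,.024,xs,ys).astype(int)
red=f[...,0]-f[...,1:].max(2); 
print("R-max(G,B) rows y",); 
for y,r,b in zip(ys,f[...,0]-f[...,1],f[...,2]): print(int(y),"RG",*r[::3]//10,"| B",*b[::3]//10)
w=arm.get_image("wrist"); np.save("w.npy",w["frame"]); np.savez("wcal.npz",T=w["T"],mtx=w["mtx"])
E
```

```text
R-max(G,B) rows y
-66 RG 1 1 1 0 0 0 1 0 1 1 1 1 1 1 1 1 1 1 1 | B 9 6 5 5 5 5 5 6 6 6 6 7 7 7 7 7 7 7 7
-63 RG 1 1 0 1 0 0 0 0 1 1 1 1 1 1 1 1 1 1 1 | B 9 6 5 6 5 5 5 6 6 6 6 6 7 7 7 7 7 7 7
-60 RG 1 1 0 1 0 0 0 1 1 1 1 1 1 1 1 1 1 1 1 | B 8 8 5 6 5 5 5 5 6 6 6 6 7 7 7 7 7 7 7
-57 RG 1 1 0 1 1 0 0 0 0 0 1 1 1 1 1 1 1 1 1 | B 9 8 5 6 6 4 5 5 6 6 6 6 6 7 7 7 7 7 7
-54 RG 1 1 0 0 1 1 0 0 0 1 1 1 1 1 1 1 1 1 1 | B 9 8 5 4 8 5 5 5 5 6 6 6 6 7 7 7 7 7 7
-51 RG 1 1 1 0 1 1 0 1 0 0 1 1 1 1 1 1 1 1 1 | B 8 8 6 4 6 6 5 5 5 6 6 6 6 7 7 7 7 7 7
-48 RG -1 -1 -1 0 0 1 0 0 0 0 1 1 1 1 1 1 1 1 1 | B 12 11 9 6 4 7 5 5 5 6 6 6 6 7 7 7 7 7 7
-45 RG -6 -7 -6 -2 0 0 0 0 0 1 1 1 1 1 1 1 1 1 1 | B 20 21 20 10 4 5 5 5 5 5 6 6 6 6 7 7 7 7 7
-42 RG -7 -7 -6 -4 0 0 1 0 1 0 0 1 1 1 1 1 1 1 1 | B 21 22 20 16 4 4 5 5 5 5 6 6 6 6 6 7 7 7 7
-39 RG -6 -7 -6 -5 0 0 0 0 0 1 0 0 1 1 1 1 1 1 1 | B 21 22 21 17 6 4 6 5 5 5 6 6 6 6 6 7 7 7 7
-36 RG -3 -2 -2 -2 0 0 0 1 0 0 0 1 1 1 1 1 1 1 1 | B 21 18 21 20 10 4 4 6 5 5 5 6 6 6 6 7 7 7 7
-33 RG 0 0 0 0 0 0 0 0 1 0 1 1 1 1 1 1 1 1 1 | B 20 22 23 19 18 5 4 5 6 5 5 6 6 6 6 7 7
[... 488 characters left out ...]
5 RG -10 -7 -6 -7 -6 -5 0 1 0 0 1 2 2 1 1 1 1 1 1 | B 25 22 21 22 21 17 7 6 5 3 9 13 11 7 6 6 6 7 7
-12 RG -10 -6 -6 -6 -7 -5 0 1 1 0 0 2 2 2 1 1 1 1 1 | B 24 22 21 21 21 17 6 7 7 4 4 12 14 12 7 6 6 6 7
-9 RG -8 -6 -4 -5 -5 -4 -1 1 1 0 0 1 2 2 2 1 1 1 1 | B 24 22 18 18 19 18 8 6 8 5 4 7 13 15 12 7 6 6 7
-6 RG 0 -1 -1 -1 0 0 -1 0 1 0 0 0 2 2 2 2 1 1 1 | B 22 24 22 18 18 20 10 5 7 6 4 5 11 12 16 14 9 6 7
-3 RG 0 0 0 0 0 0 0 0 1 1 1 0 1 2 2 2 2 1 1 | B 24 24 24 23 22 22 14 4 6 9 6 4 9 12 15 15 16 10 6
0 RG 0 0 -1 0 0 0 0 0 0 1 1 0 0 2 2 2 2 2 2 | B 24 24 25 22 21 21 18 6 5 8 8 4 5 12 15 15 14 16 12
3 RG 0 0 0 0 0 0 0 0 0 1 1 1 0 1 2 2 2 2 2 | B 24 24 24 22 21 21 21 9 5 7 10 6 4 9 15 15 14 15 15
```

Run:
```python
from h import *
p=arm.get_image("top"); p=dict(p,frame=cv2.imread("pics/top0.png")[:,:,::-1].copy())
o=np.array([.5116,.056]); a=-1.7785
def prof(z,y0,y1,xs):
    return rect(p,z,xs,np.arange(y0,y1+.1,1.),o,a).astype(float).mean(0)
np.set_printoptions(linewidth=250,suppress=True,precision=0)
xs=np.arange(66,106,2.); 
for y in(-16,-20,-24,-28,-32): q=prof(.024,y-2,y+2,xs); print("ptr",y,q[:,0]-q[:,1])
xs=np.arange(136,170,1.); print(xs)
for y in(-33,-36,-39,-42,-45,-48): q=prof(.024,y-1,y+1,xs); print("rid",y,"R",q[:,0]);print("   B",q[:,2])
xs=np.arange(60,270,2.); q=prof(.014,-29,-25,xs); print("scale B at y-27",xs[0],q[:,2])
```

```text
ptr -16 [ -9.  -3.  -4.  -7. -45. -91. -91. -96.  51. 160. 145.  44. -68. -97. -90. -91. -90. -89. -88. -93.]
ptr -20 [ -9.  -7. -19. -47. -57. -71. -90. -44.  92. 153. 169.  53. -77. -86. -78. -72. -72. -79. -76. -80.]
ptr -24 [ -9. -13. -28. -40.  -8.  -9. -20.  -4.  76. 144. 157.  69. -13. -12.  -7.  -3.  -7. -16. -12.  -8.]
ptr -28 [ -8.  -7. -58. -46.   3.   1.   0.  -9.  54. 131. 111.  20.  -4.   0.   1.   0.   0.   0.   0.   1.]
ptr -32 [-23. -46. -80. -67.  -4.   3.   0.  -5.  10.  93.  60.  -1.  -1.   0.   3.   1.   0.   1.   1.   2.]
[136. 137. 138. 139. 140. 141. 142. 143. 144. 145. 146. 147. 148. 149. 150. 151. 152. 153. 154. 155. 156. 157. 158. 159. 160. 161. 162. 163. 164. 165. 166. 167. 168. 169.]
rid -33 R [238. 249. 230. 199. 192. 219. 246. 245. 232. 231. 241. 248. 243. 234. 233. 244. 247. 227. 205. 206. 226. 242. 244. 243. 244. 250. 250. 241. 229. 228. 236. 245. 245. 243.]
   B [236. 248. 229. 196. 189. 216. 244. 242. 228. 228. 240. 248. 243. 233. 232. 244. 247. 226. 202. 203. 225. 242. 245. 243. 244. 248. 249. 240. 230. 229. 238. 245. 246. 244.]
rid -36 R [236. 233
[... 1625 characters left out ...]
229. 227. 228. 211. 169. 124.  89.  68.  76. 118. 173. 210. 211. 184. 136.  99. 116. 169. 215. 231. 231. 236. 233. 228. 222. 215. 213. 212. 210. 207.]
scale B at y-27 60.0 [203. 239. 247. 212. 146. 186. 243. 249. 247. 248. 254. 175.  95. 113. 214. 249. 245. 240. 245. 247. 247. 246. 241. 245. 248. 248. 246. 239. 246. 248. 248. 244. 231. 244. 249. 248. 245. 228. 241. 250. 248. 245. 231. 242. 249. 248. 245. 229. 240.
 250. 248. 245. 212. 233. 252. 248. 247. 225. 234. 251. 248. 248. 225. 232. 251. 247. 248. 231. 233. 250. 247. 249. 225. 223. 252. 247. 248. 237. 234. 249. 247. 247. 248. 246. 242. 247. 247. 247. 247. 247. 247. 247. 247. 247. 246. 242. 219. 168.
 144. 148. 147. 145. 144. 144. 145.]
```

Run:
```python
from h import *
o=np.array([.5116,.056]); a=-1.7785
def tick(p,y0,y1,x0,x1,L0):
    xs=np.arange(x0,x1,.5); q=rect(p,.014,xs,np.arange(y0,y1+.1,1.),o,a).astype(float).min(2).mean(0); q=q-np.polyval(np.polyfit(xs,q,2),xs)
    q*=np.hanning(len(q)); best=max((abs((q*np.exp(-2j*np.pi*xs/L)).sum()),L) for L in np.arange(L0*.96,L0*1.04,.005))
    L=best[1]; ph=np.angle(-(q*np.exp(-2j*np.pi*xs/L)).sum()); return L,(-ph/(2*np.pi)*L)%L   # ticks at ph+k L
p=arm.get_image("top"); p=dict(p,frame=cv2.imread("pics/top0.png")[:,:,::-1].copy())
for y in((-29,-26),(-30,-27),(-34,-32)): print("top",y,tick(p,*y,96,216,10 if y[0]>-31 else 5))
w=arm.get_image("wrist"); s=arm.observe()
def pose(t,r): M=np.eye(4); M[:3,:3]=R.from_rotvec(r).as_matrix(); M[:3,3]=t; return M
C=np.linalg.inv(pose(s["position"],s["ee_rot"]))@w["T"]
rv=R.from_matrix(np.c_[[np.sin(-.2003),-np.cos(-.2003),0],[0,0,0],[0,0,-1]] if 0 else np.array([[-np.sin(-.2003),np.cos(-.2003),0],[np.cos(-.2003),np.sin(-.2003),0],[0,0,-1]])).as_rotvec()
w4=dict(w,frame=cv2.imread("pics/w4.png")[:,:,::-1].copy(),T=pose([.48635,-.05597,.04089],rv)@C)
def strip(p,y0,y1,xs,z): return rect(p,z,xs,np.arange(y0,y1+.1,.5),o,a).astype(float).mean(0)
np.set_printoptions(linewidth=220,suppress=True,precision=0)
for n,q,x0 in(("w4",w4,76),("now",w,142)):
    xs=np.arange(x0,x0+44,1.); 
    for y in(-36,-35,-34,-33,-29,-27): print(n,y,strip(q,y-.5,y+.5,xs,.014)[:,1])
    xs=np.arange(x0,x0+24,1.)
    f=strip(q,-18,-16,xs,.024); print("  red bar z24",x0,f[:,0]-f[:,1])
```

```text
top (-29, -26) (np.float64(10.105000000000079), np.float64(2.7080335476621094))
top (-30, -27) (np.float64(10.11000000000008), np.float64(2.7528345674179913))
top (-34, -32) (np.float64(5.024999999999995), np.float64(4.348148417929645))
w4 -36 [133. 123. 103. 213. 232. 233. 232. 232. 224.  24.  78. 119. 106.  32.  47.  43. 110. 242. 243.  25. 157. 235. 235. 254.   2. 190. 232. 230. 219.  38. 162. 232. 232. 251.   5. 168. 240. 236. 249.  28. 144. 234. 230.
 235.]
w4 -35 [132. 123. 102. 216. 233. 234. 234. 234. 227.  24. 199. 235. 119.  31.  47.  44. 107. 239. 243.  25. 158. 235. 235. 255.   1. 193. 233. 230. 218.  37. 160. 230. 231. 251.   4. 171. 241. 237. 249.  29. 149. 236. 232.
 236.]
w4 -34 [131. 124.  99. 217. 234. 234. 236. 235. 229.  21. 211. 204.  81.  36.  46.  45.  69. 152. 240.  24. 163. 236. 235. 251.  53. 205. 234. 231. 217.  36. 163. 230. 231. 249.  44. 180. 240. 236. 249.  28. 148. 236. 233.
 237.]
w4 -33 [131. 124. 101. 221. 236. 236. 237. 237. 230.  20. 220.  66.  45.  46.  48.  44.  45.  54. 236.  30. 162. 235. 236. 238. 213. 232. 233. 232. 219.  35. 161. 232. 233. 
[... 1481 characters left out ...]
. 242. 241. 244. 205. 231. 245. 244. 236.  17. 169. 243. 240. 244. 203. 219. 246. 245. 235.
  47.]
now -29 [245. 245. 233.  58. 221. 240. 239. 241. 240. 240. 158.  29.  52.  52.  50.  51.  47.  84. 250. 244. 242. 243. 229.  65. 195. 243. 244. 243. 242. 241. 239. 240. 234.  47. 182. 242. 238. 238. 237. 238. 239. 241. 236.
  80.]
now -27 [241. 240. 243. 242. 241. 239. 238. 239. 240. 238. 155.  31.  49.  51.  52.  49.  47.  85. 252. 246. 244. 243. 241. 242. 243. 244. 246. 247. 245. 244. 242. 242. 241. 242. 241. 239. 236. 236. 235. 236. 237. 238. 239.
 241.]
  red bar z24 142 [-44. -42. -42. -42. -42. -42. -42. -47.  82. 172. 178. 177. 176. 175. 157. -37. -41. -41. -41. -43. -43. -43. -42. -42.]
```

Run:
```python
from h import *
o=np.array([.5116,.056]); a=-1.7785
w=arm.get_image("wrist"); s=arm.observe(); print(s["position"],s["clock"])
def pose(t,M3): M=np.eye(4); M[:3,:3]=M3; M[:3,3]=t; return M
def down(th): return np.array([[-np.sin(th),np.cos(th),0],[np.cos(th),np.sin(th),0],[0,0,-1]])
C=np.linalg.inv(pose(s["position"],R.from_rotvec(s["ee_rot"]).as_matrix()))@w["T"]
im=lambda n,t,th:dict(w,frame=cv2.imread(f"pics/{n}.png")[:,:,::-1].copy(),T=pose(t,down(th))@C)
V={"now":w,"w5":im("w5",[.47433,-.11343,.04061],-.2062),"w3":im("w3",[.48414,-.06538,.18102],-.21662),"w2":im("w2",[.52156,.1058,.12724],1.3665),"w1":im("w1",[.52098,.10297,.26677],1.3653)}
oinv=np.array([[np.cos(a),np.sin(a)],[-np.sin(a),np.cos(a)]])
for n,p in V.items():
    c=oinv@(p["T"][:2,3]-o)*1000; print(n,"cam",c.round(0),(p["T"][2,3]*1000).round(0))
    f=p["frame"].astype(float); xs=np.arange(130,176,.25)
    for z in(.024,.028):
        F=rect(p,z,xs,np.arange(-46,-39.9,1.),o,a).astype(float).mean(0)
        org=F[:,0]-F[:,2]; on=np.where(F[:,0]>190)[0]
        i=[k for k in on if abs(xs[k]-152)<9]; b=F[:,2].copy()
        m=np.abs(xs-xs[i].mean())<3.5; bw=np.clip(b[m]-np.percentile(b[m],40),0,None)
        print("  z",z,"edges",xs[i[0]],xs[i[-1]],"line",(bw*xs[m]).sum()/bw.sum())
    xt=np.arange(120,180,.25); g=rect(p,.014,xt,np.arange(-35,-33.9,.5),o,a).astype(float).min(2).mean(0)
    t=[xt[k] for k in range(3,len(xt)-3) if g[k]==g[k-3:k+4].min() and g[k]<np.median(g)-40]; print("  ticks",t)
```

```text
[ 0.47190175 -0.12519755  0.04065277] 13.5
now cam [107.  -2.] 199.0
  z 0.024 edges 146.5 155.75 line 151.98770873824918
  z 0.028 edges 145.5 155.75 line 151.02584293640632
  ticks [np.float64(125.0), np.float64(130.0), np.float64(135.25), np.float64(140.0), np.float64(145.25), np.float64(150.0), np.float64(154.5), np.float64(157.0), np.float64(160.25), np.float64(165.25), np.float64(170.0), np.float64(175.25)]
w5 cam [95. -2.] 199.0
  z 0.024 edges 146.5 155.75 line 151.9708057609965
  z 0.028 edges 145.0 155.25 line 150.7208112642695
  ticks [np.float64(125.25), np.float64(130.0), np.float64(135.0), np.float64(140.25), np.float64(142.25), np.float64(145.0), np.float64(150.0), np.float64(155.0), np.float64(160.25), np.float64(165.0), np.float64(170.25), np.float64(175.25)]
w3 cam [46. -2.] 339.0
  z 0.024 edges 146.75 153.5 line 151.94265573640652
  z 0.028 edges 145.25 154.75 line 150.6740564590365
  ticks [np.float64(125.0), np.float64(130.0), np.float64(135.0), np.float64(140.0), np.float64(145.0), np.float64(150.0), np.float64(155.0), np.float64(160.0), np.float64(165.25), np.
[... 834 characters left out ...]
np.float64(175.0), np.float64(175.25), np.float64(175.5), np.float64(175.75), np.float64(176.0), np.float64(176.25), np.float64(176.5), np.float64(176.75), np.float64(177.0), np.float64(177.25), np.float64(177.5), np.float64(177.75), np.float64(178.0), np.float64(178.25), np.float64(178.5), np.float64(178.75), np.float64(179.0)]
w1 cam [-47. -79.] 425.0
  z 0.024 edges 144.75 156.0 line 151.2820049785522
  z 0.028 edges 143.25 154.0 line 149.300741984525
  ticks [np.float64(124.0), np.float64(129.25), np.float64(134.25), np.float64(139.0), np.float64(144.5), np.float64(149.0), np.float64(154.5), np.float64(159.25), np.float64(164.0), np.float64(168.75), np.float64(174.25), np.float64(179.0)]
```

Request:
carry_out(
  claw=[2,2,2,2,2],
  delta_pos=[
    [-0.07,0,0],
    [0,0,0],
    [0,0,0],
    [0,0,0],
    [0,0,0],
  ],
  angular=[
    [0,0,0],
    [0,0,0],
    [0,0,0],
    [0,0,0],
    [0,0,0],
  ],
)

```text
clock: 14.0
position: [0.4717, -0.1259, 0.0406]
ee_rot: [-2.438, -1.981, -0.0]
force: [2.1, 3.4, -9.8]
width: 0.241
gripper_force: 40.0
```

Run:
```python
from h import *
o=np.array([.5116,.056]); a=-1.7785
s=arm.observe(); print(s["position"],s["force"],s["width"]*91.8,s["gripper_force"],"draw",(s["position"][:2]-[.48545,-.06034])@[-.2055,-.979])
w=arm.get_image("wrist"); xs=np.arange(146,161,.25); f=rect(w,.024,xs,np.arange(-18,-15.9,.5),o,a).astype(float).mean(0); r=f[:,0]-f[:,1]
i=np.where(r>65)[0]; print("bar",xs[i[0]],xs[i[-1]],"centre",(xs[i[0]]+xs[i[-1]])/2)
cv2.imwrite("pics/w7c.png",cv2.cvtColor(cv2.resize(w["frame"][175:235,185:265],None,fx=10,fy=10,interpolation=cv2.INTER_CUBIC),cv2.COLOR_RGB2BGR))
```

```text
[ 0.47172532 -0.12586326  0.04063497] [ 2.05758881  3.4339908  -9.80001486] 22.13853446691929 40.00579744577408 draw 0.06696769144138136
bar 150.75 157.0 centre 153.875
```

View pics/w7c.png

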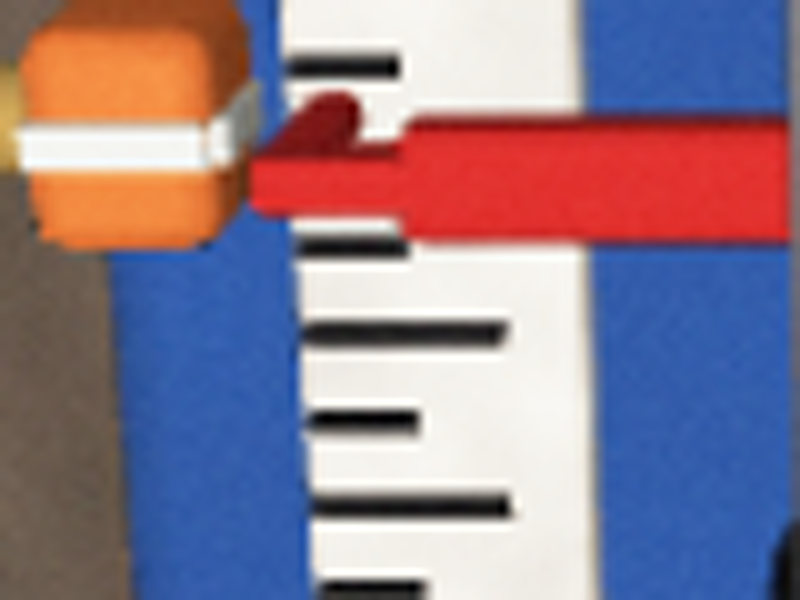

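The pointer stands at the rider's line: the tip is near (340,108) and the line comes down to the same level at about (235,120). Both measurements put the draw at 67.0 mm, which is the target, so I'm handing in.

```bash
python3 -c "
from cell import arm
print(arm.sign_off())"
```

```text
the job is handed in; nothing more can be done
None
```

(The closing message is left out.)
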